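# Free the hemmed-in flask half, close the flask, put the bottles back

## Task

The brass upper half of a split dental flask stands on the grey station tray, hemmed in by two bottles. First stand both bottles in the aluminium side tray and let go of them, before you move the flask half; then take the flask half and seat it squarely and fully home on its own lower half, the one whose studs fit its two holes, without disturbing the other lower half. Only when the flask is closed and released, put each bottle back upright in the middle of the coaster of its own colour; never tip a bottle over.

Things in the scene. Friction and masses are not known exactly. Their poses are not given: they have to be found in the camera images.
- bottle_blue: Loose bottle, white body 58 mm diameter (shoulder from 72 mm up), blue band and blue cylindrical screw cap, 34 mm diameter, from 88 to 130 mm height (total 130 mm), about 0.18 kg. Origin: centre of the underside; z is up along the bottle. Starts standing on the blue coaster. Take it by the cap.
- bottle_orange: Loose bottle, white body 58 mm diameter (shoulder from 72 mm up), orange band and orange cylindrical screw cap, 34 mm diameter, from 88 to 130 mm height (total 130 mm), about 0.18 kg. Origin: centre of the underside; z is up along the bottle. Starts standing on the orange coaster. Take it by the cap.
- coaster_blue: Fixed round blue coaster, 74 mm diameter, 4 mm thick, on the grey station tray: home of the blue-capped bottle. Origin: centre of its underside (6 mm above the table); the bottle stands 4 mm above that.
- coaster_orange: Fixed round orange coaster, 74 mm diameter, 4 mm thick, on the grey station tray: home of the orange-capped bottle. Origin: centre of its underside (6 mm above the table); the bottle stands 4 mm above that.
- flask_top: Loose upper flask half, 0.25 kg: brass block 70 mm (its x) by 44 mm (its y) by 28 mm high, two 17 mm through holes seen from above, 20 mm either side of centre along x; same after a half turn. Origin: centre of underside, 6 mm above the table at the start; z up. Long side points roughly away from the robot, a bottle close on either side. Grip across the 44 mm once the bottles are gone.
- base_two: Matching lower flask half, loose, 0.5 kg, on the green mat: brass block 70 (x) by 44 (y) by 22 mm high with TWO dark steel studs, 10 mm diameter, 14 mm tall, bevelled tips, 20 mm either side of centre along x. Origin: centre of underside, 3 mm above the table; the upper half seated home has its underside 22 mm above this, outlines in line, either way round.
- base_one: Lower half of another flask, loose, about 0.5 kg, on the green mat: the same brass block, 70 x 44 x 22 mm, but with ONE thick central steel stud, 24 mm diameter, 14 mm tall, which does not fit the upper half. Leave it where it is. Origin: centre of the underside.
- side_tray: Fixed empty aluminium side tray, 140 mm (its x) by 200 mm (its y), walls 5 mm thick and 18 mm high in all, floor about 5 mm above the table. Origin: centre of its underside. Room for both bottles side by side along its y, for example 50 mm either side of the centre.
Not all that is in view belongs to the job. Leave any red look-alike of the bottle_blue alone.

How it is judged:
By the outcome, as a careful person would: the job done as asked, in the order asked, and still so for the second after the job is handed in, with the robot touching nothing.
It also fails if it takes over 144 s, if anything falls off the work surface, if the arm or the gripper's body presses on something with over 40 N, if the wrist force passes 120 N, or if a joint passes its speed limit or range.

## Robot

A 6-joint arm with a two-finger parallel gripper is mounted at the origin on the work surface. World frame = base frame: x ahead of the robot, y to its left, z up, the work surface at z = 0. Lengths are in mm, angles in rad, forces in N, time in s.
With the tool pointing down it reaches from about 325 to 850 mm from the base axis. Payload 4.4 kg.
Tool frame: the origin (TCP) lies on the centre line of the jaws, within the pads' length; the fingertips stand 8 mm ahead of it and the grasp point (between the pads) lies 11 mm behind it; z points along the fingers, y is the line along which they close (so a half turn about z gives the same grasp; the last joint's range is limited). The gripper opens to 94 mm and grips with 3 to 60 N. Pads are 16 mm wide; open, the fingers measure 119 mm over their backs; the gripper's body (75 mm by 177 mm) begins 78 mm behind the grasp point.
Start: joints at [1.131, 0.207, 1.542, -0, 1.393, -0.15], TCP at [164.322, 551.022, 213.447] pointing down, gripper open.
Joint ranges: [-2.73, 2.73], [-0.86, 2.22], [0.23, 2.46], [-1.11, 4.25], [0.08, 2.63], [-2.82, 2.82]. Speed limits (rad/s): [2.79, 2.79, 3.14, 3.14, 3.14, 3.14].

## Interface

Orientations are given as a rotation vector (axis times angle).
In Python, from workcell import read_state, read_camera, camera_info, sign_off gives the robot as it stands.
- The arm moves only by the shell command python3 -m jog 'ROWS' [FORCE]. ROWS is JSON, a list of rows, each a list of 3 entries, a list of its own where there are three numbers: the shift along the tool's x, y, z in m, then the turn, a rotation vector about the tool's x, y, z in units of 5 degrees (1.0 is 5 degrees), then the opening, from -1 (shut) to 1 (fully open). In form: [[[x, y, z], [ax, ay, az], jaw], ...]. A call has exactly 10 rows; each row shifts and turns the commanded pose from where the row before left it, along the tool's axes as they then stand; what a row does not reach is not made up. A row lasts 1/12 s, in which the tool goes at most 41.7 mm and 7.16 degrees, less where a joint would pass 70% of its speed; a pose out of reach is approached as far as the arm can. A call is refused whole if a number of a shift passes 0.0417 or a number of a turn 1, either way. A call with a gripper value outside its range is refused whole. The fingers move at their own pace and stop on an object; FORCE is the grip in N (left out, the last holds). Time passes only in rows, so rows that do not move let the fingers close, or fill a call up. It gives the time, the measured TCP pose, the force, the opening and the grip force at its end, in the units of the state.
- read_state(): the state, without advancing time (a new reading comes with each control period).
- read_camera(name): name is "side" or "top" or "wrist"; returns the picture (400x640x3 uint8, red, green, blue); there is no depth.
- camera_info(name): a dict with "fovy" (degrees; the focal length in pixels is half the picture's height over the tangent of half this angle, whatever the lens; pixels are square), "cx", "cy" (the principal point, pixels), "xyz" and "attitude" of the camera in the world. Camera axes: x right, y up, looking along -z (the intrinsics and any distortion apply to the point x, -y, -z); pixel columns grow to the right and rows downward; lengths in mm; the calibration is good to about 2 mm. A picture is of the moment at which its call begins: read the wrist's pose just before it. camera_info takes no time and is no camera call; for the wrist camera it gives the pose at the moment of the call.
- sign_off(): hands the job in; it is judged then, once.
The state is a dict: "clock": time; "q": joint angles; "joint_velocities": joint speeds; "tau": joint torques, N m; "ee_pos": TCP position; "ee_rot": TCP orientation; "ft_force": force on the tool from outside, world axes, zero at the start; "wrist_torque": the same for the moment, N m; "gripper_width": finger opening in mm; "gripper_force": force on a finger pad.
Only numpy, scipy, OpenCV 4.12 (cv2) and the standard library are available. Lean on these libraries where they do the work, as an engineer would, in place of code of your own. Each camera call takes 0.05 s, during which the arm holds its last target. There are 200 camera calls.

## Working session

There is one attempt and no reset: what is moved stays moved. The work goes in short steps, Python scripts to look and compute and a shell command to move; the robot and the scene stay as the last step left them, time stands still between calls to the robot, and variables do not carry over. Pictures are saved under pics/ and viewed, at most 14 in all, crops included, and the job is handed in when it is done.

```bash
ls; mkdir -p pics
python3 - <<'E'
from workcell import *
import cv2
s=read_state();print(s)
for n in("top","side","wrist"):
    print(n,camera_info(n)); cv2.imwrite(f"pics/{n}0.png",read_camera(n)[:,:,::-1])
E
```

```text
pics
{'clock': 0.0, 'q': array([ 1.13050876e+00,  2.07408113e-01,  1.54292212e+00, -3.74957923e-05,
        1.39347220e+00, -1.50486322e-01]), 'joint_velocities': array([-1.22915951e-03, -1.48791444e-03,  2.16765734e-04,  1.10992703e-03,
       -6.49429230e-04,  9.11148118e-05]), 'tau': array([-1.47264222e-03, -3.70878589e+01, -2.81412596e+01,  6.96130889e-02,
        3.61192692e-02, -1.30419439e-04]), 'ee_pos': array([163.9959773 , 550.31305368, 212.31262326]), 'ee_rot': array([-0.45352904, -3.10806772,  0.00333701]), 'ft_force': array([-0.16873285,  0.01945403,  0.56360411]), 'wrist_torque': array([-0.0416221 , -0.02428058, -0.02125282]), 'gripper_force': 0.0, 'gripper_width': 93.45207901337459}
top {'fovy': 52.88236849063693, 'cx': 321.894025140121, 'cy': 198.21525836091106, 'xyz': array([433.45280668, -11.06748155, 917.65693512]), 'attitude': array([ 0.1241375 , -0.08727768, -1.59782412])}
side {'fovy': 57.29789255695565, 'cx': 318.3952228989781, 'cy': 201.81677427461747, 'xyz': array([ 223.62521319, -547.58590724,  678.46868521]), 'attitude': array([ 0.73792758, -0.19898275, -0.4967111 ])}
wrist {'fovy': 59.197156613148195, 'cx': 318.0798122742891, 'cy': 200.1827866333114, 'xyz': array([ 88.17841096, 574.19290127, 383.61596323]), 'attitude': array([-0.24051377, -0.17663067,  1.27206422])}
```

View pics/top0.png

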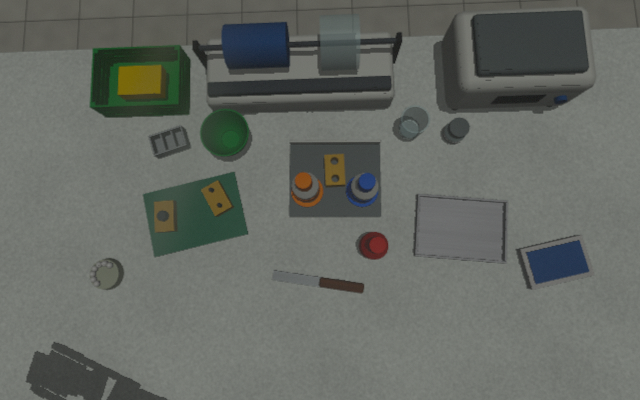

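View pics/side0.png

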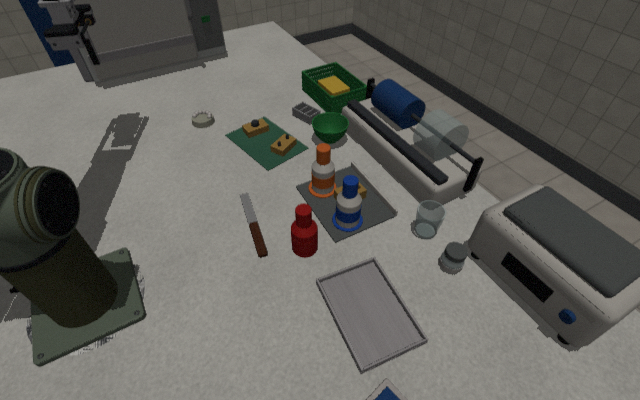

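Top view: orange cap at (303,181) and blue cap at (366,181), with flask_top between them at (335,170). The two-stud base is near (216,198), the one-stud base at (164,216), the tray at (461,228), and the red look-alike at (375,245). I'll zoom in to confirm.

```bash
cat > h.py <<'E'
from workcell import *
import numpy as np, cv2
from scipy.spatial.transform import Rotation as R
def K(c):
    f=200/np.tan(np.radians(c["fovy"])/2); return f
def px2w(c,u,v,z):
    f=K(c); d=R.from_rotvec(c["attitude"]).apply([(u-c["cx"])/f,-(v-c["cy"])/f,-1])
    return c["xyz"]+d*(z-c["xyz"][2])/d[2]
def w2px(c,p):
    f=K(c); q=R.from_rotvec(c["attitude"]).inv().apply(np.array(p,float)-c["xyz"])
    return c["cx"]+f*q[0]/-q[2], c["cy"]-f*q[1]/-q[2]
def crop(img,u0,v0,u1,v1,s,name):
    cv2.imwrite(name,cv2.resize(img[v0:v1,u0:u1,::-1],None,fx=s,fy=s,interpolation=cv2.INTER_CUBIC))
def pose():
    s=read_state(); r=R.from_rotvec(s["ee_rot"])
    print("t",round(s["clock"],2),"p",s["ee_pos"].round(1),"w",round(s["gripper_width"],1),"\n",r.as_matrix().round(3))
    return s["ee_pos"],r
def go(target,yaw=None):
    """remaining shift in tool axes (mm), turn to down with tool-y along yaw (deg, world)"""
    p,r=pose()
    if yaw is not None:
        best=None
        for a in(yaw,yaw+180):
            y=np.array([np.cos(np.radians(a)),np.sin(np.radians(a)),0]);z=np.array([0,0,-1.]);x=np.cross(y,z)
            rv=(r.inv()*R.from_matrix(np.c_[x,y,z])).as_rotvec()
            print("yaw",a,"turn units",(rv/np.radians(5)).round(2),"q6",read_state()["q"][5].round(2))
    print("tool shift m",(r.inv().apply(np.array(target)-p)/1000).round(4))
E
python3 - <<'E'
from h import *
i=cv2.imread("pics/top0.png")[:,:,::-1]
crop(i,285,135,390,225,7,"pics/c1.png")
crop(i,140,170,250,260,7,"pics/c2.png")
c=camera_info("top")
for n,u,v,z in[("or",303,181,140),("bl",366,181,140),("fl",335,170,34),("b2",216,198,25),("b1",164,216,25),("t",416,194,18),("t",507,200,18),("t",505,262,18),("t",415,256,18)]: print(n,px2w(c,u,v,z).round(1))
E
```

```text
or [573.9  41.8 140. ]
bl [569.9 -81.6 140. ]
fl [615.7 -23.2  34. ]
b2 [562.2 246.9  25. ]
b1 [525.  364.4  25. ]
t [ 558.  -203.5   18. ]
t [ 538.1 -404.4   18. ]
t [ 401.9 -387.9   18. ]
t [ 420.3 -193.1   18. ]
```

View pics/c1.png

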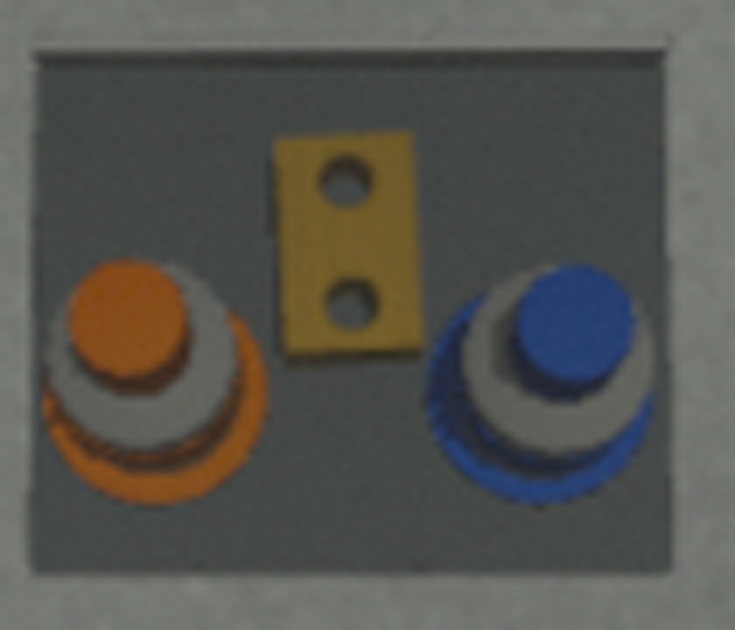

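View pics/c2.png

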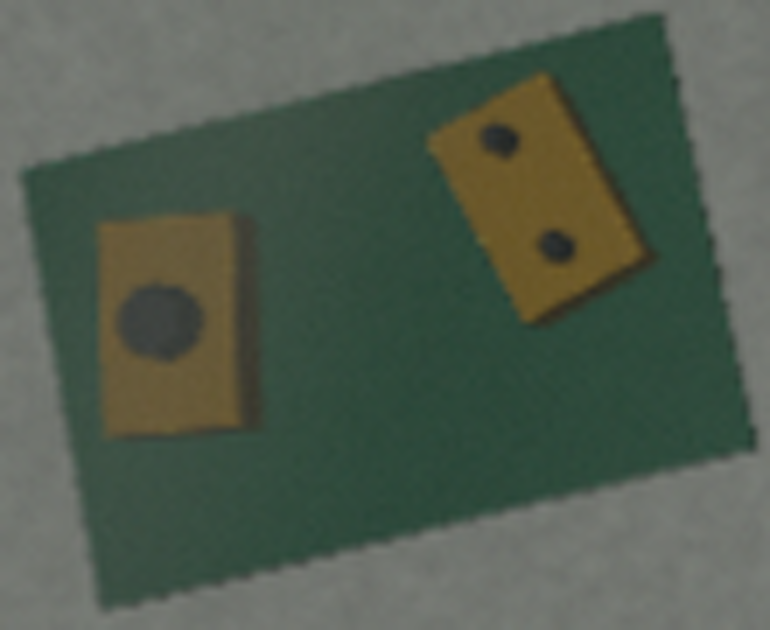

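Run:
```python
from h import *
c=camera_info("top")
def P(u,v,u0,v0,z): return px2w(c,u0+(u-3)/7,v0+(v-3)/7,z)
for n,u,v,z in[("orcap",127,318,140),("blcap",575,322,140),("orco",155.5,390,10),("blco",541,389,10)]: print(n,P(u,v,285,135,z).round(1))
def blk(pts,u0,v0,z):
    w=np.array([P(a,b,u0,v0,z)[:2] for a,b in pts]); m=w.mean(0)
    d=(w[0]+w[1]-w[2]-w[3])/2; e=(w[1]+w[2]-w[0]-w[3])/2
    print(m.round(1),"long",np.linalg.norm(d).round(1),np.degrees(np.arctan2(d[1],d[0])).round(1),"short",np.linalg.norm(e).round(1),np.degrees(np.arctan2(e[1],e[0])).round(1))
blk([(273,137),(412,132),(424,352),(285,356)],285,135,34)
blk([(430,138),(547,72),(652,255),(530,325)],140,170,25)
blk([(97,221),(236,213),(240,430),(105,437)],140,170,25)
for a,b in((345,180),(351,303)): print("hole",P(a,b,285,135,34))
for a,b in((500,139),(556,246)): print("stud",P(a,b,140,170,39))
w=np.array([px2w(c,u,v,18)[:2] for u,v in((416,194),(507,200),(505,262),(415,256))])
d=(w[1]+w[2]-w[0]-w[3])/2; print("tray",w.mean(0),np.degrees(np.arctan2(d[1],d[0])),np.linalg.norm(d))
go([574,42,200],90)
```

```text
orcap [575.9  42.3 140. ]
blcap [570.7 -83.  140. ]
orco [575.6  42.5  10. ]
blco [571.9 -83.1  10. ]
[617.1 -21.7] long 71.6 1.2 short 44.4 -90.0
[562.8 245.5] long 69.9 28.8 short 43.9 -61.6
[525.1 364.9] long 70.0 3.0 short 44.4 -88.6
hole [637.96910229 -21.31408968  34.        ]
hole [597.86040636 -21.94264814  34.        ]
stud [579.77815387 254.2419945   39.        ]
stud [544.91914113 236.09298968  39.        ]
tray [ 479.58587651 -297.2291567 ] -95.5290786194735 198.79341689930305
t 0.15 p [164.  550.5 212.5] w 93.7 
 [[-0.958  0.286 -0.001]
 [ 0.286  0.958 -0.002]
 [ 0.    -0.002 -1.   ]]
yaw 90 turn units [-0.02 -0.01 -3.32] q6 -0.15
yaw 270 turn units [-1.000e-02  3.000e-02  3.268e+01] q6 -0.15
tool shift m [-0.5382 -0.3701  0.013 ]
```

Crop 1 shows flask_top with two holes, at crop (348,243), between the orange cap (127,318) and the blue cap (575,322). Crop 2 shows base_two with two small studs, at crop (500,139) and (556,246), and base_one with one thick stud at (160,321). So the right-hand base is the matching one. The measured sizes agree with the given ones (70x44, hole spacing 40, tray 200). I'll start with the blue bottle.

```bash
python3 -m jog '[[[0,0,0],[0,0,-0.83],1],[[0,0,0],[0,0,-0.83],1],[[0,0,0],[0,0,-0.83],1],[[0,0,0],[0,0,-0.83],1],[[-0.017,-0.026,0],[0,0,0],1],[[-0.017,-0.026,0],[0,0,0],1],[[-0.017,-0.026,0],[0,0,0],1],[[-0.017,-0.026,0],[0,0,0],1],[[-0.017,-0.026,0],[0,0,0],1],[[-0.017,-0.026,0],[0,0,0],1]]' 20
python3 -m jog '[[[-0.017,-0.026,0],[0,0,0],1],[[-0.017,-0.026,0],[0,0,0],1],[[-0.017,-0.026,0],[0,0,0],1],[[-0.017,-0.026,0],[0,0,0],1],[[-0.017,-0.026,0],[0,0,0],1],[[-0.017,-0.026,0],[0,0,0],1],[[-0.017,-0.026,0],[0,0,0],1],[[-0.017,-0.026,0],[0,0,0],1],[[-0.017,-0.026,0],[0,0,0],1],[[-0.017,-0.026,0],[0,0,0],1]]'
python3 -m jog '[[[-0.017,-0.026,0],[0,0,0],1],[[-0.017,-0.026,0],[0,0,0],1],[[-0.017,-0.026,0],[0,0,0],1],[[-0.017,-0.026,0],[0,0,0],1],[[-0.017,-0.026,0],[0,0,0],1],[[-0.017,-0.026,0],[0,0,0],1],[[-0.017,-0.026,0],[0,0,0],1],[[0,0,0],[0,0,0],1],[[0,0,0],[0,0,0],1],[[0,0,0],[0,0,0],1]]'
python3 -c "
from h import *
go([571,-83,112],90)"
```

```text
clock: 0.98
ee_pos: [266.6, 393.6, 213.1]
ee_rot: [0.001, -3.141, 0.001]
ft_force: [-0.0, 1.2, -1.1]
gripper_width: 93.9
gripper_force: 0.0
clock: 1.82
ee_pos: [436.6, 133.5, 213.3]
ee_rot: [-0.0, -3.141, -0.0]
ft_force: [0.3, -0.2, -0.6]
gripper_width: 93.7
gripper_force: 0.0
clock: 2.65
ee_pos: [554.6, -46.5, 212.8]
ee_rot: [-0.0, -3.14, -0.001]
ft_force: [-0.6, 0.8, -1.1]
gripper_width: 93.9
gripper_force: 0.0
t 2.65 p [554.6 -46.5 212.8] w 93.9 
 [[-1.     0.    -0.002]
 [ 0.     1.     0.001]
 [ 0.002  0.001 -1.   ]]
yaw 90 turn units [ 0.01 -0.02 -0.  ] q6 -1.81
yaw 270 turn units [-3.0e-02 -2.0e-02  3.6e+01] q6 -1.81
tool shift m [-0.0166 -0.0366  0.1008]
```

```bash
python3 -m jog '[[[-0.0083,-0.0183,0],[0,0,0],1],[[-0.0083,-0.0183,0],[0,0,0],1],[[0,0,0],[0,0,0],1],[[0,0,0.02],[0,0,0],1],[[0,0,0.02],[0,0,0],1],[[0,0,0.02],[0,0,0],1],[[0,0,0.02],[0,0,0],1],[[0,0,0.01],[0,0,0],1],[[0,0,0.01],[0,0,0],1],[[0,0,0],[0,0,0],1]]'
python3 -m jog '[[[0,0,0],[0,0,0],-0.3],[[0,0,0],[0,0,0],-0.4],[[0,0,0],[0,0,0],-0.6],[[0,0,0],[0,0,0],-1],[[0,0,0],[0,0,0],-1],[[0,0,0],[0,0,0],-1],[[0,0,0],[0,0,0],-1],[[0,0,0],[0,0,0],-1],[[0,0,0],[0,0,0],-1],[[0,0,0],[0,0,0],-1]]' 20
python3 -m jog '[[[0,0,-0.01],[0,0,0],-1],[[0,0,-0.01],[0,0,0],-1],[[0,0,-0.015],[0,0,0],-1],[[0,0,-0.015],[0,0,0],-1],[[0,0,-0.015],[0,0,0],-1],[[0,0,-0.015],[0,0,0],-1],[[0,0,-0.01],[0,0,0],-1],[[0,0,-0.01],[0,0,0],-1],[[0,0,0],[0,0,0],-1],[[0,0,0],[0,0,0],-1]]'
python3 -c "
from h import *
go([474.8,-347,107+60],84.5)"
```

```text
clock: 3.48
ee_pos: [570.1, -82.1, 111.5]
ee_rot: [0.002, -3.138, -0.002]
ft_force: [0.5, -0.2, 0.0]
gripper_width: 93.9
gripper_force: 0.0
clock: 4.32
ee_pos: [571.8, -83.7, 113.4]
ee_rot: [-0.0, -3.142, 0.0]
ft_force: [0.4, 0.0, -0.0]
gripper_width: 33.6
gripper_force: 20.0
clock: 5.15
ee_pos: [572.1, -83.7, 214.0]
ee_rot: [0.0, 3.14, -0.0]
ft_force: [-1.0, -0.3, -1.8]
gripper_width: 33.7
gripper_force: 20.0
t 5.15 p [572.1 -83.7 214. ] w 33.7 
 [[-1.     0.     0.001]
 [ 0.     1.    -0.   ]
 [-0.001 -0.    -1.   ]]
yaw 84.5 turn units [-0.    0.01  1.1 ] q6 -1.87
yaw 264.5 turn units [-2.00e-02 -0.00e+00 -3.49e+01] q6 -1.87
tool shift m [ 0.0974 -0.2633  0.047 ]
```

```bash
python3 -m jog '[[[0.006,-0.016,0],[0,0,0],-1],[[0.0105,-0.0285,0],[0,0,0],-1],[[0.0105,-0.0285,0],[0,0,0],-1],[[0.0105,-0.0285,0],[0,0,0],-1],[[0.0105,-0.0285,0],[0,0,0],-1],[[0.0105,-0.0285,0],[0,0,0],-1],[[0.0105,-0.0285,0],[0,0,0],-1],[[0.0105,-0.0285,0],[0,0,0],-1],[[0.0105,-0.0285,0],[0,0,0],-1],[[0.0075,-0.0193,0],[0,0,0],-1]]'
python3 -m jog '[[[0,0,0],[0,0,0],-1],[[0,0,0],[0,0,0],-1],[[0,0,0.018],[0,0,0],-1],[[0,0,0.018],[0,0,0],-1],[[0,0,0.018],[0,0,0],-1],[[0,0,0.018],[0,0,0],-1],[[0,0,0.018],[0,0,0],-1],[[0,0,0.006],[0,0,0],-1],[[0,0,0.004],[0,0,0],-1],[[0,0,0.003],[0,0,0],-1]]'
python3 -m jog '[[[0,0,0.001],[0,0,0],-1],[[0,0,0.001],[0,0,0],-1],[[0,0,0],[0,0,0],-1],[[0,0,0],[0,0,0],-1],[[0,0,0],[0,0,0],-1],[[0,0,0],[0,0,0],-0.2],[[0,0,0],[0,0,0],-0.1],[[0,0,0],[0,0,0],0],[[0,0,0],[0,0,0],0.2],[[0,0,0],[0,0,0],0.2]]'
```

```text
clock: 5.98
ee_pos: [472.5, -348.9, 211.8]
ee_rot: [-0.003, -3.139, -0.001]
ft_force: [0.1, -0.6, -2.1]
gripper_width: 33.9
gripper_force: 20.0
clock: 6.82
ee_pos: [474.7, -346.0, 110.2]
ee_rot: [0.002, -3.141, -0.001]
ft_force: [-0.6, -0.3, -2.3]
gripper_width: 34.1
gripper_force: 20.0
clock: 7.65
ee_pos: [474.5, -347.1, 108.8]
ee_rot: [0.0, 3.141, -0.001]
ft_force: [-0.2, -0.9, 0.1]
gripper_width: 55.0
gripper_force: 0.0
```

```bash
python3 -m jog '[[[0,0,-0.01],[0,0,0],0.2],[[0,0,-0.02],[0,0,0],0.2],[[0,0,-0.02],[0,0,0],0.2],[[0,0,-0.02],[0,0,0],0.2],[[0,0,-0.02],[0,0,0],1],[[0,0,-0.01],[0,0,0],1],[[-0.007,0.027,0],[0,0,0],1],[[-0.007,0.027,0],[0,0,0],1],[[-0.007,0.027,0],[0,0,0],1],[[-0.007,0.027,0],[0,0,0],1]]'
python3 -m jog '[[[-0.007,0.027,0],[0,0,0],1],[[-0.007,0.027,0],[0,0,0],1],[[-0.007,0.027,0],[0,0,0],1],[[-0.007,0.027,0],[0,0,0],1],[[-0.007,0.027,0],[0,0,0],1],[[-0.007,0.027,0],[0,0,0],1],[[-0.007,0.027,0],[0,0,0],1],[[-0.007,0.027,0],[0,0,0],1],[[-0.0073,0.027,0],[0,0,0],1],[[-0.010,0.038,0],[0,0,0],1]]'
python3 -m jog '[[[0,0,0],[0,0,0],1],[[0,0,0],[0,0,0],1],[[0,0,0],[0,0,0],1],[[0,0,0.02],[0,0,0],1],[[0,0,0.02],[0,0,0],1],[[0,0,0.02],[0,0,0],1],[[0,0,0.02],[0,0,0],1],[[0,0,0.01],[0,0,0],1],[[0,0,0.005],[0,0,0],1],[[0,0,0],[0,0,0],1]]'
python3 -c "
from h import *
go([575.8,42.3,112],90)
crop(read_camera('top'),280,130,520,270,3,'pics/c3.png')"
```

```text
clock: 8.48
ee_pos: [502.4, -237.9, 208.7]
ee_rot: [0.001, 3.141, -0.0]
ft_force: [-0.1, 0.9, 0.4]
gripper_width: 91.9
gripper_force: 0.0
clock: 9.32
ee_pos: [575.7, 42.2, 208.6]
ee_rot: [-0.003, -3.142, 0.002]
ft_force: [1.3, 0.4, -0.3]
gripper_width: 94.0
gripper_force: 0.0
clock: 10.15
ee_pos: [574.7, 41.1, 112.4]
ee_rot: [-0.003, -3.139, 0.0]
ft_force: [-0.4, 0.0, 0.1]
gripper_width: 94.2
gripper_force: 0.0
t 10.15 p [574.7  41.1 112.4] w 94.2 
 [[-1.     0.002 -0.002]
 [ 0.002  1.    -0.   ]
 [ 0.002 -0.    -1.   ]]
yaw 90 turn units [-0.   -0.03 -0.02] q6 -1.65
yaw 270 turn units [-0.04  0.   35.98] q6 -1.65
tool shift m [-0.0011  0.0012  0.0004]
```

View pics/c3.png

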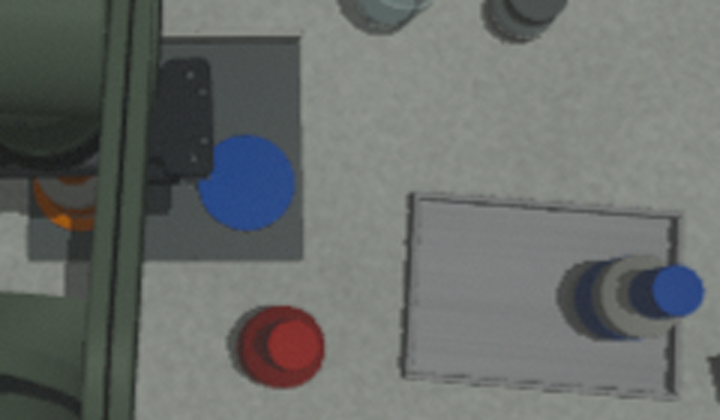

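Blue stands upright in the tray with its cap at crop (678,291). The blue coaster centre is at crop (246,183), as measured earlier. Orange next.

```bash
python3 -m jog '[[[0,0,0],[0,0,0],-0.3],[[0,0,0],[0,0,0],-0.4],[[0,0,0],[0,0,0],-0.6],[[0,0,0],[0,0,0],-1],[[0,0,0],[0,0,0],-1],[[0,0,0],[0,0,0],-1],[[0,0,0],[0,0,0],-1],[[0,0,0],[0,0,0],-1],[[0,0,0],[0,0,0],-1],[[0,0,0],[0,0,0],-1]]' 20
python3 -m jog '[[[0,0,-0.01],[0,0,0],-1],[[0,0,-0.01],[0,0,0],-1],[[0,0,-0.015],[0,0,0],-1],[[0,0,-0.015],[0,0,0],-1],[[0,0,-0.015],[0,0,0],-1],[[0,0,-0.015],[0,0,0],-1],[[0,0,-0.01],[0,0,0],-1],[[0,0,-0.01],[0,0,0],-1],[[0,0,0],[0,0,0],-1],[[0,0,0],[0,0,0],-1]]'
python3 -c "
from h import *
go([484.4,-247.5,107],84.5)"
```

```text
clock: 11.03
ee_pos: [575.6, 42.1, 113.4]
ee_rot: [-0.0, -3.141, 0.0]
ft_force: [0.4, -0.5, -0.1]
gripper_width: 33.8
gripper_force: 20.0
clock: 11.87
ee_pos: [576.0, 42.1, 214.0]
ee_rot: [0.0, 3.14, -0.0]
ft_force: [-0.5, -0.7, -3.3]
gripper_width: 33.7
gripper_force: 20.0
t 11.87 p [576.   42.1 214. ] w 33.7 
 [[-1.     0.     0.001]
 [ 0.     1.    -0.   ]
 [-0.001 -0.    -1.   ]]
yaw 84.5 turn units [-0.    0.01  1.1 ] q6 -1.65
yaw 264.5 turn units [-2.00e-02 -0.00e+00 -3.49e+01] q6 -1.65
tool shift m [ 0.0917 -0.2896  0.107 ]
```

```bash
python3 -m jog '[[[0.006,-0.019,0],[0,0,0],-1],[[0.010,-0.0315,0],[0,0,0],-1],[[0.010,-0.0315,0],[0,0,0],-1],[[0.010,-0.0315,0],[0,0,0],-1],[[0.010,-0.0315,0],[0,0,0],-1],[[0.010,-0.0315,0],[0,0,0],-1],[[0.010,-0.0315,0],[0,0,0],-1],[[0.010,-0.0315,0],[0,0,0],-1],[[0.010,-0.0315,0],[0,0,0],-1],[[0.0055,-0.0186,0],[0,0,0],-1]]'
python3 -m jog '[[[0,0,0],[0,0,0],-1],[[0,0,0],[0,0,0],-1],[[0,0,0.018],[0,0,0],-1],[[0,0,0.018],[0,0,0],-1],[[0,0,0.018],[0,0,0],-1],[[0,0,0.018],[0,0,0],-1],[[0,0,0.018],[0,0,0],-1],[[0,0,0.006],[0,0,0],-1],[[0,0,0.004],[0,0,0],-1],[[0,0,0.003],[0,0,0],-1]]'
python3 -m jog '[[[0,0,0.001],[0,0,0],-1],[[0,0,0.001],[0,0,0],-1],[[0,0,0],[0,0,0],-1],[[0,0,0],[0,0,0],-1],[[0,0,0],[0,0,0],-1],[[0,0,0],[0,0,0],-0.2],[[0,0,0],[0,0,0],-0.1],[[0,0,0],[0,0,0],0],[[0,0,0],[0,0,0],0.2],[[0,0,0],[0,0,0],0.2]]'
python3 -m jog '[[[0,0,-0.01],[0,0,0],0.2],[[0,0,-0.02],[0,0,0],0.2],[[0,0,-0.02],[0,0,0],0.2],[[0,0,-0.02],[0,0,0],0.2],[[0,0,-0.02],[0,0,0],1],[[0,0,-0.01],[0,0,0],1],[[0,0,0],[0,0,0],1],[[0,0,0],[0,0,0],1],[[0,0,0],[0,0,0],1],[[0,0,0],[0,0,0],1]]'
python3 -c "
from h import *
go([617.3,-21.7,107],91.0)
i=read_camera('top');cv2.imwrite('pics/top4.png',i[:,:,::-1])
crop(i,280,130,520,270,3,'pics/c4.png')"
```

```text
clock: 12.7
ee_pos: [482.1, -250.0, 212.1]
ee_rot: [-0.004, -3.139, -0.0]
ft_force: [1.1, 0.5, -1.9]
gripper_width: 33.9
gripper_force: 20.0
clock: 13.53
ee_pos: [484.4, -246.6, 110.2]
ee_rot: [0.002, -3.141, -0.001]
ft_force: [0.8, 0.8, -2.2]
gripper_width: 34.0
gripper_force: 20.0
clock: 14.37
ee_pos: [484.3, -247.7, 108.7]
ee_rot: [0.0, 3.141, -0.0]
ft_force: [0.1, 0.0, -0.3]
gripper_width: 54.7
gripper_force: 0.0
clock: 15.2
ee_pos: [483.2, -246.9, 206.7]
ee_rot: [-0.0, -3.139, -0.003]
ft_force: [0.2, 0.9, 0.0]
gripper_width: 92.3
gripper_force: 0.0
t 15.2 p [ 483.2 -246.9  206.7] w 92.3 
 [[-1.     0.    -0.003]
 [ 0.     1.     0.002]
 [ 0.003  0.002 -1.   ]]
yaw 91.0 turn units [ 0.02 -0.03 -0.2 ] q6 -2.2
yaw 271.0 turn units [-5.00e-02 -3.00e-02  3.58e+01] q6 -2.2
tool shift m [-0.1343  0.225   0.0998]
```

View pics/c4.png

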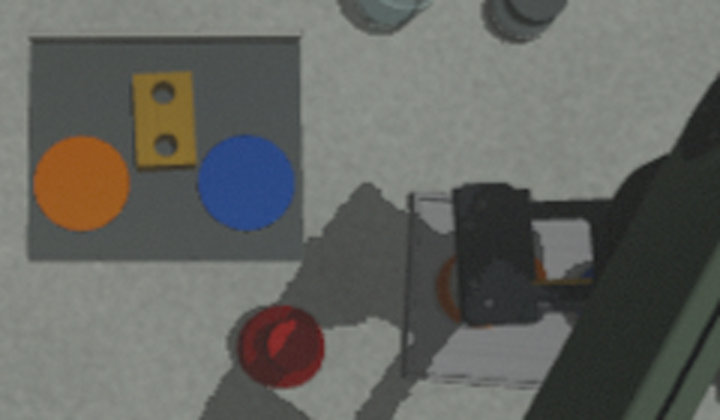

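Both coasters are clear and flask_top stands free at crop (165,119), with the arm over orange in the tray. I'll refine by image code and go to the flask half.

```bash
cat >> h.py <<'E'
def brass(img,box):
    u0,v0,u1,v1=box; s=img[v0:v1,u0:u1].astype(int)
    m=((s[...,0]-s[...,2])>35)&((s[...,0]-s[...,1])<65)&((s[...,1]-s[...,2])>12)
    cs,_=cv2.findContours(m.astype(np.uint8),cv2.RETR_EXTERNAL,cv2.CHAIN_APPROX_NONE)
    k=max(cs,key=cv2.contourArea).reshape(-1,2)+[u0,v0]; return k
def rect(c,k,z):
    w=np.array([px2w(c,u,v,z)[:2] for u,v in k],np.float32)
    (x,y),(a,b),t=cv2.minAreaRect(w); 
    if a<b: a,b,t=b,a,t+90
    return round(x,1),round(y,1),round(a,1),round(b,1),round((t+90)%180-90,1)
E
python3 - <<'E'
from h import *
i=cv2.imread('pics/top4.png')[:,:,::-1]; c=camera_info('top')
print("flask",rect(c,brass(i,(318,145,352,192)),34))
print("b2",rect(c,brass(i,(195,170,240,225)),25))
print("b1",rect(c,brass(i,(145,190,185,245)),25))
h=cv2.cvtColor(i[:,:,::-1].copy(),cv2.COLOR_BGR2HSV)
for n,lo,hi,b in(("or",5,18,(286,168,324,212)),("bl",100,125,(344,170,382,212))):
    s=h[b[1]:b[3],b[0]:b[2]]; m=(s[...,0]>=lo)&(s[...,0]<=hi)&(s[...,1]>130)
    y,x=np.nonzero(m); print(n,m.sum(),px2w(c,x.mean()+b[0],y.mean()+b[1],10).round(1))
E
```

```text
flask (617.6, -21.5, 71.0, 44.4, 1.2)
b2 (563.0, 246.8, 69.8, 45.3, 28.3)
b1 (525.3, 365.5, 68.3, 43.1, 1.6)
or 789 [574.4  42.8  10. ]
bl 785 [571.2 -82.5  10. ]
```

```bash
python3 -m jog '[[[0,0,0],[0,0,-0.2],1],[[-0.012,0.020,0],[0,0,0],1],[[-0.014,0.023,0],[0,0,0],1],[[-0.014,0.023,0],[0,0,0],1],[[-0.014,0.023,0],[0,0,0],1],[[-0.014,0.023,0],[0,0,0],1],[[-0.014,0.023,0],[0,0,0],1],[[-0.014,0.023,0],[0,0,0],1],[[-0.014,0.023,0],[0,0,0],1],[[-0.014,0.023,0],[0,0,0],1]]'
python3 -m jog '[[[-0.010,0.020,0],[0,0,0],1],[[0,0,0.01],[0,0,0],1],[[0,0,0.02],[0,0,0],1],[[0,0,0.02],[0,0,0],1],[[0,0,0.02],[0,0,0],1],[[0,0,0.01],[0,0,0],1],[[0,0,0],[0,0,0],1],[[0,0,0],[0,0,0],1],[[0,0,0],[0,0,0],1],[[0,0,0],[0,0,0],1]]'
python3 - <<'E'
from h import *
go([617.5,-21.7,17],91)
c=camera_info("wrist");i=read_camera("wrist");cv2.imwrite("pics/w5.png",i[:,:,::-1]);print(c)
E
```

```text
clock: 16.08
ee_pos: [604.8, -40.1, 207.6]
ee_rot: [0.029, -3.14, -0.0]
ft_force: [-0.2, 0.0, 0.5]
gripper_width: 93.7
gripper_force: 0.0
clock: 16.92
ee_pos: [615.4, -21.7, 130.1]
ee_rot: [-0.027, 3.139, -0.001]
ft_force: [0.3, -0.7, 0.7]
gripper_width: 94.6
gripper_force: 0.0
t 16.92 p [615.4 -21.7 130.1] w 94.6 
 [[-1.    -0.017  0.003]
 [-0.017  1.    -0.001]
 [-0.003 -0.001 -1.   ]]
yaw 91 turn units [-0.01  0.03 -0.  ] q6 -1.76
yaw 271 turn units [5.0e-02 1.0e-02 3.6e+01] q6 -1.76
tool shift m [-0.0017  0.      0.1132]
{'fovy': 59.197156613148195, 'cx': 318.0798122742891, 'cy': 200.1827866333114, 'xyz': array([535.60458469, -22.32448047, 301.09476407]), 'attitude': array([-0.22045236, -0.2229504 ,  1.57621026])}
```

View pics/w5.png

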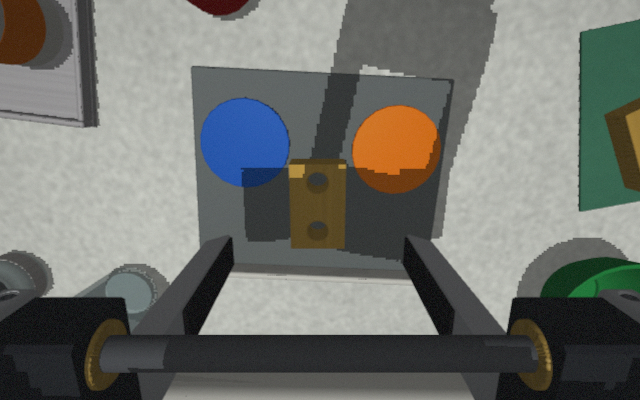

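Wrist view: the flask half sits centred between the fingers with holes at (317,182) and (318,231). The coasters are at (245,142) and (397,149).

```bash
python3 - <<'E'
from h import *
c=camera_info("wrist")
a=px2w(c,317.5,182,34);b=px2w(c,318,231,34);print(a,b,(a+b)/2)
print(px2w(c,245,142,10),px2w(c,397,149,10))
E
python3 -m jog '[[[-0.002,0,0.02],[0,0,0],1],[[0,0,0.02],[0,0,0],1],[[0,0,0.02],[0,0,0],1],[[0,0,0.02],[0,0,0],1],[[0,0,0.015],[0,0,0],1],[[0,0,0.008],[0,0,0],1],[[0,0,0.005],[0,0,0],1],[[0,0,0.003],[0,0,0],1],[[0,0,0],[0,0,0],1],[[0,0,0],[0,0,0],1]]' 30
python3 -c "
from h import *
go([617.5,-21.7,17],91)"
```

```text
[598.17313385 -21.84863624  34.        ] [638.88740418 -20.77576677  34.        ] [618.53026901 -21.3122015   34.        ]
[571.10902317 -81.9204975   10.        ] [574.72987381  43.37326672  10.        ]
clock: 17.8
ee_pos: [617.4, -21.4, 18.7]
ee_rot: [-0.027, 3.139, -0.001]
ft_force: [-0.1, 0.9, 0.6]
gripper_width: 93.8
gripper_force: 0.0
t 17.8 p [617.4 -21.4  18.7] w 93.8 
 [[-1.    -0.017  0.002]
 [-0.017  1.    -0.   ]
 [-0.002 -0.001 -1.   ]]
yaw 91 turn units [-0.01  0.03 -0.  ] q6 -1.76
yaw 271 turn units [4.0e-02 1.0e-02 3.6e+01] q6 -1.76
tool shift m [-0.0001 -0.0003  0.0017]
```

```bash
python3 -m jog '[[[0,0,0.001],[0,0,0],0.3],[[0,0,0],[0,0,0],0.1],[[0,0,0],[0,0,0],0],[[0,0,0],[0,0,0],-0.5],[[0,0,0],[0,0,0],-1],[[0,0,0],[0,0,0],-1],[[0,0,0],[0,0,0],-1],[[0,0,0],[0,0,0],-1],[[0,0,0],[0,0,0],-1],[[0,0,0],[0,0,0],-1]]' 40
python3 -m jog '[[[0,0,-0.005],[0,0,0],-1],[[0,0,-0.01],[0,0,0],-1],[[0,0,-0.015],[0,0,0],-1],[[0,0,-0.015],[0,0,0],-1],[[0,0,-0.015],[0,0,0],-1],[[0,0,-0.015],[0,0,0],-1],[[0,0,-0.015],[0,0,0],-1],[[0,0,-0.01],[0,0,0],-1],[[0,0,0],[0,0,0],-1],[[0,0,0],[0,0,0],-1]]'
python3 -c "
from h import *
go([562.5,246,117.5],118.2)"
```

```text
clock: 18.63
ee_pos: [616.2, -21.4, 16.4]
ee_rot: [0.027, -3.141, 0.0]
ft_force: [-1.4, -0.7, -0.2]
gripper_width: 43.4
gripper_force: 40.0
clock: 19.47
ee_pos: [616.7, -21.1, 117.3]
ee_rot: [-0.027, 3.14, -0.0]
ft_force: [0.1, -0.3, -2.2]
gripper_width: 43.6
gripper_force: 40.0
t 19.47 p [616.7 -21.1 117.3] w 43.6 
 [[-1.    -0.017  0.002]
 [-0.017  1.    -0.   ]
 [-0.002 -0.    -1.   ]]
yaw 118.2 turn units [-0.01  0.02 -5.44] q6 -1.76
yaw 298.2 turn units [2.000e-02 1.000e-02 3.056e+01] q6 -1.76
tool shift m [ 0.0495  0.268  -0.0004]
```

```bash
python3 -m jog '[[[0.0025,0.0149,0],[0,0,0],-1],[[0.0055,0.0298,0],[0,0,0],-1],[[0.0055,0.0298,0],[0,0,0],-1],[[0.0055,0.0298,0],[0,0,0],-1],[[0.0055,0.0298,0],[0,0,0],-1],[[0.0055,0.0298,0],[0,0,0],-1],[[0.0055,0.0298,0],[0,0,0],-1],[[0.0055,0.0298,0],[0,0,0],-1],[[0.0055,0.0298,0],[0,0,0],-1],[[0.003,0.0149,0],[0,0,0],-1]]'
python3 -m jog '[[[0,0,0],[0,0,-0.7],-1],[[0,0,0],[0,0,-0.7],-1],[[0,0,0],[0,0,-0.7],-1],[[0,0,0],[0,0,-0.7],-1],[[0,0,0],[0,0,-0.7],-1],[[0,0,0],[0,0,-0.7],-1],[[0,0,0],[0,0,-0.7],-1],[[0,0,0],[0,0,-0.54],-1],[[0,0,0],[0,0,0],-1],[[0,0,0],[0,0,0],-1]]'
python3 - <<'E'
from h import *
go([562.5,246,117.5],118.2)
i=read_camera("wrist");cv2.imwrite("pics/w6.png",i[:,:,::-1])
c=camera_info("wrist")
for s in(-20,20):
    a=np.radians(28.2); print(w2px(c,[562.5+s*np.cos(a),246+s*np.sin(a),39]))
E
```

```text
clock: 20.3
ee_pos: [559.1, 250.2, 114.7]
ee_rot: [0.032, -3.138, -0.002]
ft_force: [0.6, -0.3, -2.0]
gripper_width: 43.5
gripper_force: 40.0
clock: 21.13
ee_pos: [560.7, 246.6, 115.1]
ee_rot: [0.763, -3.045, -0.0]
ft_force: [-0.1, -0.5, -2.2]
gripper_width: 43.6
gripper_force: 40.0
t 21.13 p [560.7 246.6 115.1] w 43.6 
 [[-0.882 -0.472 -0.003]
 [-0.472  0.882 -0.   ]
 [ 0.003  0.001 -1.   ]]
yaw 118.2 turn units [ 0.01 -0.03 -0.01] q6 -1.79
yaw 298.2 turn units [-5.000e-02 -2.000e-02  3.599e+01] q6 -1.79
tool shift m [-0.0013 -0.0013 -0.0024]
(np.float64(316.3152857333481), np.float64(186.3149508684111))
(np.float64(316.45433988694765), np.float64(237.90445216972776))
```

View pics/w6.png

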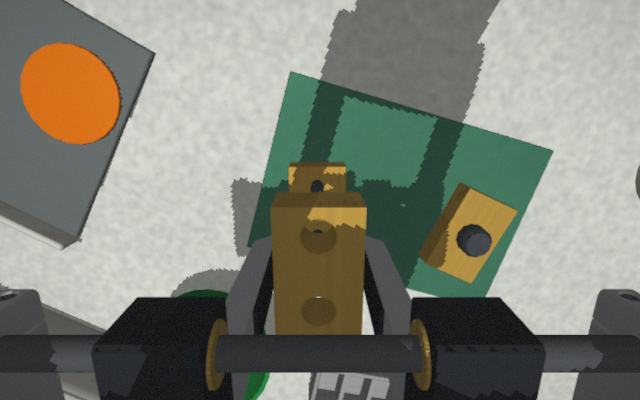

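Wrist view: base_two's near stud shows at (317,187), right where predicted, ahead of the held flask half with holes at (318,237) and (318,311). base_one is off to the right at (473,240). I'll enlarge for fine alignment.

Run:
```python
from h import *
i=cv2.imread("pics/w6.png")[:,:,::-1]
crop(i,260,150,380,340,3,"pics/c6.png")
```

```text
(no output)
```

View pics/c6.png

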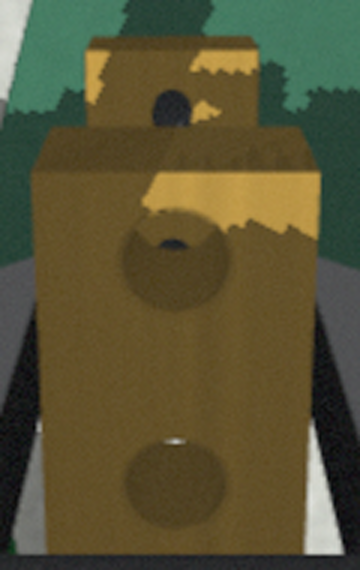

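Run:
```python
from h import *
c=camera_info("wrist"); p,r=pose()
f=lambda a,b:(260+(a-1)/3,150+(b-1)/3)
zt=p[2]+17.5
def T(n,ab,z):
    w=px2w(c,*f(*ab),z); print(n,w.round(1),"tool xy",r.inv().apply(w-p)[:2].round(1))
T("flask near L",(32,171),zt);T("flask near R",(320,171),zt);T("hole1",(176,260),zt);T("hole2",(175,484),zt)
T("base near L",(88,50),25);T("base near R",(256,50),25);T("stud",(172,104),39)
```

```text
t 21.18 p [561.  246.5 115.3] w 43.6 
 [[-0.882 -0.472 -0.002]
 [-0.472  0.882 -0.   ]
 [ 0.002  0.001 -1.   ]]
flask near L [543.  212.2 132.8] tool xy [ 32.  -21.7]
flask near R [522.3 250.9 132.8] tool xy [32.  22.1]
hole1 [545.4 238.4 132.8] tool xy [17.5  0.2]
hole2 [580.7 257.1 132.8] tool xy [-22.4   0. ]
base near L [543.9 212.7  25. ] tool xy [ 30.8 -21.8]
base near R [524.1 249.8  25. ] tool xy [30.7 20.3]
stud [543.3 236.3  39. ] tool xy [20.2 -0.7]
```

```bash
python3 -m jog '[[[0,-0.0008,0.01],[0,0,0],-1],[[0,0,0.015],[0,0,0],-1],[[0,0,0.015],[0,0,0],-1],[[0,0,0.012],[0,0,0],-1],[[0,0,0.008],[0,0,0],-1],[[0,0,0.002],[0,0,0],-1],[[0,0,0],[0,0,0],-1],[[0,0,0],[0,0,0],-1],[[0,0,0],[0,0,0],-1],[[0,0,0],[0,0,0],-1]]'
python3 - <<'E'
from h import *
pose()
i=read_camera("wrist");cv2.imwrite("pics/w7.png",i[:,:,::-1])
crop(i,250,150,390,340,3,"pics/c7.png")
E
```

```text
clock: 22.02
ee_pos: [563.4, 245.7, 55.5]
ee_rot: [-0.765, 3.045, 0.0]
ft_force: [0.3, 0.2, -1.8]
gripper_width: 43.5
gripper_force: 40.0
t 22.02 p [563.4 245.7  55.5] w 43.5 
 [[-0.881 -0.472  0.002]
 [-0.472  0.881  0.001]
 [-0.002 -0.    -1.   ]]
```

View pics/c7.png

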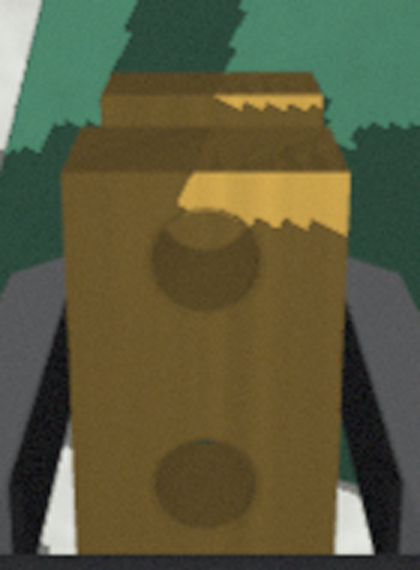

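Run:
```python
from h import *
c=camera_info("wrist"); p,r=pose()
f=lambda a,b:(250+(a-1)/3,150+(b-1)/3)
zt=p[2]+17.3
def T(n,ab,z):
    w=px2w(c,*f(*ab),z); print(n,w.round(1),"tool xy",r.inv().apply(w-p)[:2].round(1))
T("flask near L",(62,171),zt);T("flask near R",(350,171),zt);T("hole1",(205,260),zt);T("hole2",(205,484),zt)
T("base near L",(102,95),25);T("base near R",(324,95),25)
T("base low L",(112,73),3);T("base low R",(310,73),3)
```

```text
t 22.07 p [563.2 245.6  55.4] w 44.2 
 [[-0.881 -0.473  0.002]
 [-0.473  0.881  0.   ]
 [-0.002 -0.    -1.   ]]
flask near L [545.2 211.4  72.7] tool xy [ 32.  -21.7]
flask near R [524.5 250.   72.7] tool xy [32.  22.2]
hole1 [547.8 237.4  72.7] tool xy [17.5  0.1]
hole2 [583.  256.3  72.7] tool xy [-22.5   0.1]
base near L [543.7 212.4  25. ] tool xy [ 32.9 -20.1]
base near R [523.3 250.6  25. ] tool xy [32.9 23.3]
base low L [543.9 212.5   3. ] tool xy [ 32.7 -20. ]
base low R [523.8 250.2   3. ] tool xy [32.7 22.7]
```

Enlarged wrist view: the flask near edge is at crop row 171 (cols 62–350) and the base near edge at row 95 (cols 102–324). The edges are parallel, with the base offset about +0.9 and +1.4 mm. I'll correct and lower.

```bash
python3 -m jog '[[[0.0008,0.0013,0],[0,0,0],-1],[[0,0,0],[0,0,0],-1],[[0,0,0.002],[0,0,0],-1],[[0,0,0.003],[0,0,0],-1],[[0,0,0.003],[0,0,0],-1],[[0,0,0.003],[0,0,0],-1],[[0,0,0.003],[0,0,0],-1],[[0,0,0.002],[0,0,0],-1],[[0,0,0],[0,0,0],-1],[[0,0,0],[0,0,0],-1]]'
python3 -m jog '[[[0,0,0.001],[0,0,0],-1],[[0,0,0.001],[0,0,0],-1],[[0,0,0],[0,0,0],-1],[[0,0,0],[0,0,0],-1],[[0,0,0],[0,0,0],-1],[[0,0,0],[0,0,0],-1],[[0,0,0],[0,0,0],-1],[[0,0,0],[0,0,0],-1],[[0,0,0],[0,0,0],-1],[[0,0,0],[0,0,0],-1]]'
```

```text
clock: 22.9
ee_pos: [561.0, 246.1, 38.1]
ee_rot: [0.765, -3.046, 0.0]
ft_force: [0.4, 0.1, -2.1]
gripper_width: 43.5
gripper_force: 40.0
clock: 23.73
ee_pos: [561.2, 246.2, 36.5]
ee_rot: [-0.765, 3.047, -0.0]
ft_force: [-0.1, -0.1, -2.0]
gripper_width: 43.9
gripper_force: 40.0
```

Run:
```python
from h import *
pose()
i=read_camera("wrist");cv2.imwrite("pics/w8.png",i[:,:,::-1])
crop(i,250,150,390,340,3,"pics/c8.png")
```

```text
t 23.73 p [561.2 246.2  36.5] w 43.9 
 [[-0.881 -0.472  0.   ]
 [-0.472  0.881  0.   ]
 [-0.    -0.    -1.   ]]
```

View pics/c8.png

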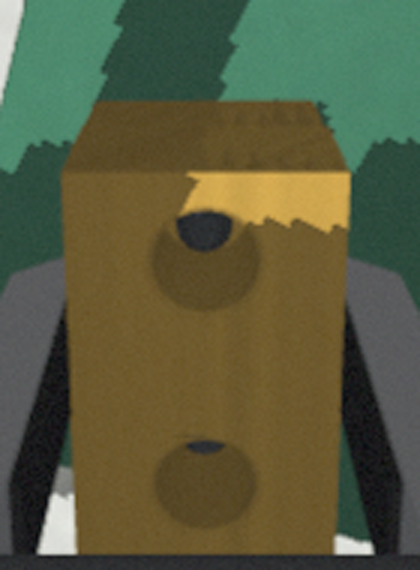

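Run:
```python
from h import *
c=camera_info("wrist"); p,r=pose()
f=lambda a,b:(250+(a-1)/3,150+(b-1)/3)
def T(n,ab,z):
    w=px2w(c,*f(*ab),z); print(n,w.round(1),"tool xy",r.inv().apply(w-p)[:2].round(1))
zt=p[2]+17.3
T("flask near L",(62,171),zt);T("flask near R",(350,171),zt)
T("hole1",(205,260),zt)
T("base low L",(98,101),3);T("base low R",(312,101),3)
T("stud L",(176,228),39);T("stud R",(233,228),39);T("stud far end",(205,251),39)
```

```text
t 23.78 p [561.2 246.2  36.5] w 43.9 
 [[-0.881 -0.472  0.   ]
 [-0.472  0.881  0.   ]
 [-0.    -0.    -1.   ]]
flask near L [543.2 211.9  53.8] tool xy [ 32.  -21.7]
flask near R [522.5 250.6  53.8] tool xy [32.  22.2]
hole1 [545.7 238.   53.8] tool xy [17.5  0.1]
base low L [543.8 212.8   3. ] tool xy [ 31.  -21.2]
base low R [523.8 250.3   3. ] tool xy [31.  21.3]
stud L [548.1 233.7  39. ] tool xy [17.4 -4.9]
stud R [543.6 242.2  39. ] tool xy [17.4  4.8]
stud far end [549.5 240.   39. ] tool xy [13.2  0.1]
```

Studs show in both holes, centred side to side (stud crop u 205, hole 205), and within 1 mm lengthwise. I'll press lightly home and release.

```bash
python3 -m jog '[[[0,0,0.0005],[0,0,0],-1],[[0,0,0.0005],[0,0,0],-1],[[0,0,0.0003],[0,0,0],-1],[[0,0,0],[0,0,0],-1],[[0,0,0],[0,0,0],-1],[[0,0,0],[0,0,0],-1],[[0,0,0],[0,0,0],-1],[[0,0,0],[0,0,0],-1],[[0,0,0],[0,0,0],-1],[[0,0,0],[0,0,0],-1]]'
python3 -m jog '[[[0,0,0],[0,0,0],0.1],[[0,0,0],[0,0,0],0.15],[[0,0,0],[0,0,0],0.3],[[0,0,0],[0,0,0],1],[[0,0,0],[0,0,0],1],[[0,0,0],[0,0,0],1],[[0,0,0],[0,0,0],1],[[0,0,0],[0,0,0],1],[[0,0,-0.005],[0,0,0],1],[[0,0,-0.01],[0,0,0],1]]'
python3 -m jog '[[[0,0,-0.02],[0,0,0],1],[[0,0,-0.02],[0,0,0],1],[[0,0,-0.03],[0,0,0],1],[[0,0,-0.03],[0,0,0],1],[[0,0,-0.03],[0,0,0],1],[[0,0,-0.03],[0,0,0],1],[[0,0,0],[0,0,0],1],[[0,0,0],[0,0,0],1],[[0,0,0],[0,0,0],1],[[0,0,0],[0,0,0],1]]'
python3 - <<'E'
from h import *
pose()
i=read_camera("wrist");cv2.imwrite("pics/w9.png",i[:,:,::-1])
crop(i,230,90,430,290,3,"pics/c9.png")
E
```

```text
clock: 24.62
ee_pos: [561.2, 246.2, 35.3]
ee_rot: [-0.765, 3.047, -0.0]
ft_force: [-0.2, -0.4, 0.9]
gripper_width: 43.7
gripper_force: 40.0
clock: 25.45
ee_pos: [559.9, 245.8, 49.2]
ee_rot: [0.764, -3.044, 0.0]
ft_force: [-0.1, 0.1, -0.6]
gripper_width: 94.0
gripper_force: 0.0
clock: 26.28
ee_pos: [559.9, 245.8, 208.3]
ee_rot: [0.764, -3.044, 0.0]
ft_force: [0.5, -0.2, -0.3]
gripper_width: 93.9
gripper_force: 0.0
t 26.28 p [559.9 245.8 208.3] w 93.9 
 [[-0.881 -0.472 -0.003]
 [-0.472  0.881 -0.001]
 [ 0.003  0.001 -1.   ]]
```

View pics/c9.png

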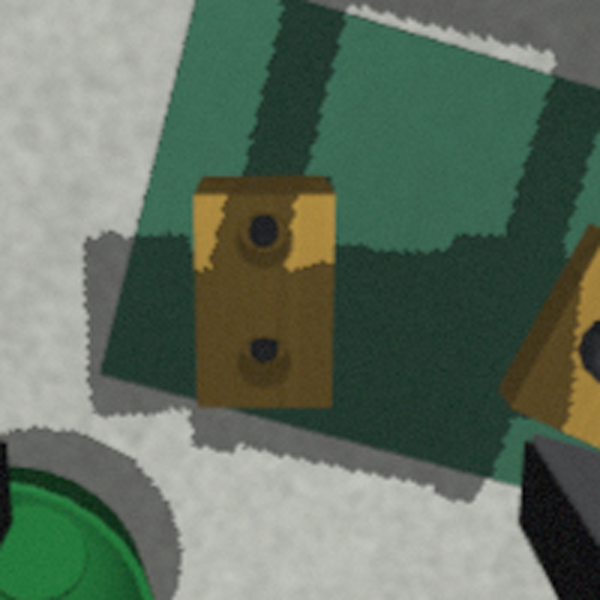

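The two halves look closed: both studs are up in the holes, at crop (263,230) and (264,349), and the outlines coincide with no side step. I'll check the numbers.

Run:
```python
from h import *
c=camera_info("wrist"); p,r=pose()
T=lambda a,b,z:r.inv().apply(px2w(c,230+(a-1)/3,90+(b-1)/3,z)-p)[:2]
k=[T(a,b,53) for a,b in((193,194),(336,193),(332,407),(197,407))]
print(np.round(k,1),np.mean(k,0)); s=[T(263,230,39),T(264,349,39)];print(np.round(s,1),np.mean(s,0))
h=[T(264,241,53),T(265,362,53)];print(np.mean(h,0))
print("base low",T(202,177,3),T(330,177,3))
go([484.4,-247.5,207],90)
```

```text
t 26.33 p [559.8 245.8 208. ] w 94.3 
 [[-0.881 -0.472 -0.004]
 [-0.472  0.881 -0.001]
 [ 0.004  0.001 -1.   ]]
[[ 30.1 -22.3]
 [ 30.4  22. ]
 [-39.9  21.9]
 [-39.9 -22.3]] [-4.80958636 -0.19238256]
[[ 16.2  -0.7]
 [-24.3  -0.4]] [-4.02549902 -0.53493606]
[-4.54768836 -0.18892218]
base low [ 28.65191495 -22.45280441] [28.6306667  23.06960972]
t 26.33 p [559.8 245.8 208. ] w 94.3 
 [[-0.881 -0.472 -0.004]
 [-0.472  0.881 -0.001]
 [ 0.004  0.001 -1.   ]]
yaw 90 turn units [-0.   -0.05  5.64] q6 -1.79
yaw 270 turn units [  0.06  -0.   -30.36] q6 -1.79
tool shift m [ 0.2995 -0.3991  0.0018]
```

Aligned within about 1 mm, square, and seated (underside about 25 mm). Now the orange bottle goes back.

```bash
python3 -m jog '[[[0,0,0],[0,0,0.94],1],[[0,0,0],[0,0,0.94],1],[[0,0,0],[0,0,0.94],1],[[0,0,0],[0,0,0.94],1],[[0,0,0],[0,0,0.94],1],[[0,0,0],[0,0,0.94],1],[[0.0044,-0.029,0],[0,0,0],1],[[0.0044,-0.029,0],[0,0,0],1],[[0.0044,-0.029,0],[0,0,0],1],[[0.0044,-0.029,0],[0,0,0],1]]' 20
python3 -m jog '[[[0.0044,-0.029,0],[0,0,0],1],[[0.0044,-0.029,0],[0,0,0],1],[[0.0044,-0.029,0],[0,0,0],1],[[0.0044,-0.029,0],[0,0,0],1],[[0.0044,-0.029,0],[0,0,0],1],[[0.0044,-0.029,0],[0,0,0],1],[[0.0044,-0.029,0],[0,0,0],1],[[0.0044,-0.029,0],[0,0,0],1],[[0.0044,-0.029,0],[0,0,0],1],[[0.0044,-0.029,0],[0,0,0],1]]'
python3 -m jog '[[[0.0044,-0.029,0],[0,0,0],1],[[0.0044,-0.029,0],[0,0,0],1],[[0.0044,-0.029,0],[0,0,0],1],[[0,0,0],[0,0,0],0.3],[[0,0,0],[0,0,0],0.3],[[0,0,0],[0,0,0],0.3],[[0,0,0],[0,0,0],0.3],[[0,0,0],[0,0,0],0.3],[[0,0,0],[0,0,0],0.3],[[0,0,0],[0,0,0],0.3]]'
python3 -c "
from h import *
go([484.4,-247.5,108],90)"
```

```text
clock: 27.17
ee_pos: [542.1, 129.1, 208.1]
ee_rot: [0.001, -3.138, 0.001]
ft_force: [1.1, -0.6, -0.6]
gripper_width: 93.5
gripper_force: 0.0
clock: 28.0
ee_pos: [498.1, -160.7, 208.4]
ee_rot: [-0.0, -3.139, -0.002]
ft_force: [-1.5, -1.0, 0.4]
gripper_width: 94.1
gripper_force: 0.0
clock: 28.83
ee_pos: [486.6, -245.9, 210.2]
ee_rot: [-0.002, 3.141, 0.0]
ft_force: [0.5, 0.0, 0.8]
gripper_width: 61.3
gripper_force: 0.0
t 28.83 p [ 486.6 -245.9  210.2] w 61.3 
 [[-1.    -0.001  0.   ]
 [-0.001  1.     0.   ]
 [-0.     0.    -1.   ]]
yaw 90 turn units [0.   0.   0.02] q6 -2.2
yaw 270 turn units [ -0.     0.   -35.98] q6 -2.2
tool shift m [ 0.0022 -0.0016  0.1022]
```

```bash
python3 -m jog '[[[0.0022,-0.0016,0],[0,0,0],0.3],[[0,0,0],[0,0,0],0.3],[[0,0,0.02],[0,0,0],0.3],[[0,0,0.02],[0,0,0],0.3],[[0,0,0.02],[0,0,0],0.3],[[0,0,0.02],[0,0,0],0.3],[[0,0,0.015],[0,0,0],0.3],[[0,0,0.006],[0,0,0],0.3],[[0,0,0],[0,0,0],0.3],[[0,0,0],[0,0,0],0.3]]'
python3 -m jog '[[[0,0,0],[0,0,0],-0.1],[[0,0,0],[0,0,0],-0.2],[[0,0,0],[0,0,0],-0.3],[[0,0,0],[0,0,0],-1],[[0,0,0],[0,0,0],-1],[[0,0,0],[0,0,0],-1],[[0,0,0],[0,0,0],-1],[[0,0,0],[0,0,0],-1],[[0,0,0],[0,0,0],-1],[[0,0,0],[0,0,0],-1]]' 20
python3 -m jog '[[[0,0,-0.01],[0,0,0],-1],[[0,0,-0.01],[0,0,0],-1],[[0,0,-0.015],[0,0,0],-1],[[0,0,-0.015],[0,0,0],-1],[[0,0,-0.015],[0,0,0],-1],[[0,0,-0.015],[0,0,0],-1],[[0,0,-0.01],[0,0,0],-1],[[0,0,-0.01],[0,0,0],-1],[[0,0,0],[0,0,0],-1],[[0,0,0],[0,0,0],-1]]'
python3 -c "
from h import *
go([574.8,42.7,114],90)"
```

```text
clock: 29.67
ee_pos: [484.4, -248.6, 109.5]
ee_rot: [0.0, 3.141, -0.0]
ft_force: [-0.2, 0.4, 0.4]
gripper_width: 61.3
gripper_force: 0.0
clock: 30.5
ee_pos: [484.6, -248.5, 109.8]
ee_rot: [0.0, 3.141, -0.001]
ft_force: [-0.2, 1.6, 5.6]
gripper_width: 33.3
gripper_force: 20.0
clock: 31.33
ee_pos: [484.2, -248.5, 209.4]
ee_rot: [0.0, 3.141, -0.001]
ft_force: [-0.9, 0.4, -2.6]
gripper_width: 33.7
gripper_force: 20.0
t 31.33 p [ 484.2 -248.5  209.4] w 33.7 
 [[-1.     0.     0.001]
 [ 0.     1.    -0.   ]
 [-0.001 -0.    -1.   ]]
yaw 90 turn units [-0.01  0.01 -0.  ] q6 -2.2
yaw 270 turn units [1.0e-02 1.0e-02 3.6e+01] q6 -2.2
tool shift m [-0.0905  0.2913  0.0953]
```

```bash
python3 -m jog '[[[-0.006,0.019,0],[0,0,0],-1],[[-0.010,0.0320,0],[0,0,0],-1],[[-0.010,0.0320,0],[0,0,0],-1],[[-0.010,0.0320,0],[0,0,0],-1],[[-0.010,0.0320,0],[0,0,0],-1],[[-0.010,0.0320,0],[0,0,0],-1],[[-0.010,0.0320,0],[0,0,0],-1],[[-0.010,0.0320,0],[0,0,0],-1],[[-0.010,0.0320,0],[0,0,0],-1],[[-0.0045,0.0163,0],[0,0,0],-1]]'
python3 -m jog '[[[0,0,0],[0,0,0],-1],[[0,0,0],[0,0,0],-1],[[0,0,0],[0,0,0],-1],[[0,0,0],[0,0,0],-1],[[0,0,0.02],[0,0,0],-1],[[0,0,0.02],[0,0,0],-1],[[0,0,0.02],[0,0,0],-1],[[0,0,0.015],[0,0,0],-1],[[0,0,0],[0,0,0],-1],[[0,0,0],[0,0,0],-1]]'
python3 -c "
from h import *
go([574.7,42.7,114.5],90)"
```

```text
clock: 32.17
ee_pos: [574.3, 46.6, 207.5]
ee_rot: [0.004, -3.139, -0.003]
ft_force: [1.6, -1.5, -2.6]
gripper_width: 33.2
gripper_force: 20.0
clock: 33.0
ee_pos: [573.6, 41.8, 133.3]
ee_rot: [-0.003, -3.139, -0.0]
ft_force: [-0.4, -0.9, -2.0]
gripper_width: 33.7
gripper_force: 20.0
t 33.0 p [573.6  41.8 133.3] w 33.7 
 [[-1.     0.002 -0.003]
 [ 0.002  1.     0.   ]
 [ 0.003  0.    -1.   ]]
yaw 90 turn units [ 0.   -0.03 -0.02] q6 -1.65
yaw 270 turn units [-0.05 -0.   35.98] q6 -1.65
tool shift m [-0.0011  0.0009  0.0188]
```

```bash
python3 -m jog '[[[0,0,0.005],[0,0,0],-1],[[0,0,0.005],[0,0,0],-1],[[0,0,0.003],[0,0,0],-1],[[0,0,0.001],[0,0,0],-1],[[0,0,0],[0,0,0],-1],[[0,0,0],[0,0,0],-1],[[0,0,0],[0,0,0],-1],[[0,0,0],[0,0,0],-1],[[0,0,0],[0,0,0],-1],[[0,0,0],[0,0,0],-1]]'
python3 -c "
from h import *
go([574.7,42.7,114.5],90)"
```

```text
clock: 33.83
ee_pos: [574.7, 42.9, 120.3]
ee_rot: [-0.0, 3.141, -0.0]
ft_force: [-0.1, 0.6, -2.6]
gripper_width: 33.8
gripper_force: 20.0
t 33.83 p [574.7  42.9 120.3] w 33.8 
 [[-1. -0.  0.]
 [-0.  1. -0.]
 [-0. -0. -1.]]
yaw 90 turn units [-0.  0.  0.] q6 -1.65
yaw 270 turn units [-1.0e-02 -0.0e+00 -3.6e+01] q6 -1.65
tool shift m [ 0.0001 -0.0002  0.0058]
```

On target in xy. Lower to contact.

```bash
python3 -m jog '[[[0,0,0.002],[0,0,0],-1],[[0,0,0.002],[0,0,0],-1],[[0,0,0.001],[0,0,0],-1],[[0,0,0.001],[0,0,0],-1],[[0,0,0],[0,0,0],-1],[[0,0,0],[0,0,0],-1],[[0,0,0],[0,0,0],-1],[[0,0,0],[0,0,0],-1],[[0,0,0],[0,0,0],-1],[[0,0,0],[0,0,0],-1]]'
python3 -c "
from h import *
pose(); print(read_state()['ft_force'])"
```

```text
clock: 34.67
ee_pos: [574.8, 42.9, 114.8]
ee_rot: [0.0, 3.141, 0.0]
ft_force: [-2.9, 1.0, 5.5]
gripper_width: 33.6
gripper_force: 20.0
t 34.67 p [574.8  42.9 114.8] w 33.6 
 [[-1.     0.     0.001]
 [ 0.     1.     0.   ]
 [-0.001  0.    -1.   ]]
[-2.86774829  0.98930177  5.48734413]
```

```bash
python3 -m jog '[[[0,0,0],[0,0,0],-0.2],[[0,0,0],[0,0,0],-0.1],[[0,0,0],[0,0,0],0],[[0,0,0],[0,0,0],0.3],[[0,0,0],[0,0,0],0.3],[[0,0,-0.01],[0,0,0],0.3],[[0,0,-0.02],[0,0,0],0.3],[[0,0,-0.02],[0,0,0],0.3],[[0,0,-0.02],[0,0,0],0.3],[[0,0,-0.025],[0,0,0],0.3]]'
python3 -m jog '[[[0,0,0],[0,0,0],0.3],[[0.007,-0.0279,0],[0,0,0],0.3],[[0.007,-0.0279,0],[0,0,0],0.3],[[0.007,-0.0279,0],[0,0,0],0.3],[[0.007,-0.0279,0],[0,0,0],0.3],[[0.007,-0.0279,0],[0,0,0],0.3],[[0.007,-0.0279,0],[0,0,0],0.3],[[0.007,-0.0279,0],[0,0,0],0.3],[[0.007,-0.0279,0],[0,0,0],0.3],[[0.007,-0.0279,0],[0,0,0],0.3]]'
python3 -m jog '[[[0.0074,-0.0279,0],[0,0,0],0.3],[[0.0074,-0.0279,0],[0,0,0],0.3],[[0.0074,-0.0279,0],[0,0,0],0.3],[[0.0074,-0.0279,0],[0,0,0],0.3],[[0.0074,-0.0279,0],[0,0,0],0.3],[[0,0,0],[0,0,0],0.3],[[0,0,0],[0,0,0],0.3],[[0,0,0],[0,0,0],0.3],[[0,0,0],[0,0,0],0.3],[[0,0,0],[0,0,0],0.3]]'
python3 -c "
from h import *
go([474.7,-347.1,109],90)"
```

```text
clock: 35.5
ee_pos: [573.9, 42.9, 209.8]
ee_rot: [-0.0, -3.14, -0.0]
ft_force: [0.0, 0.3, 0.1]
gripper_width: 60.8
gripper_force: 0.0
clock: 36.33
ee_pos: [510.9, -209.4, 208.9]
ee_rot: [-0.0, -3.141, -0.0]
ft_force: [0.1, 0.3, -1.1]
gripper_width: 61.3
gripper_force: 0.0
clock: 37.17
ee_pos: [475.0, -346.4, 209.1]
ee_rot: [0.003, -3.142, -0.001]
ft_force: [-0.1, -0.3, -0.3]
gripper_width: 60.7
gripper_force: 0.0
t 37.17 p [ 475.  -346.4  209.1] w 60.7 
 [[-1.    -0.002 -0.   ]
 [-0.002  1.     0.   ]
 [ 0.     0.    -1.   ]]
yaw 90 turn units [ 0.   -0.    0.02] q6 -2.35
yaw 270 turn units [ 0.000e+00  1.000e-02 -3.598e+01] q6 -2.35
tool shift m [ 0.0003 -0.0008  0.1001]
```

```bash
python3 -m jog '[[[0,0,0.02],[0,0,0],0.3],[[0,0,0.02],[0,0,0],0.3],[[0,0,0.02],[0,0,0],0.3],[[0,0,0.02],[0,0,0],0.3],[[0,0,0.012],[0,0,0],0.3],[[0,0,0.006],[0,0,0],0.3],[[0,0,0],[0,0,0],0.3],[[0,0,0],[0,0,0],0.3],[[0,0,0],[0,0,0],0.3],[[0,0,0],[0,0,0],0.3]]'
python3 -m jog '[[[0,0,0],[0,0,0],-0.1],[[0,0,0],[0,0,0],-0.2],[[0,0,0],[0,0,0],-0.3],[[0,0,0],[0,0,0],-1],[[0,0,0],[0,0,0],-1],[[0,0,0],[0,0,0],-1],[[0,0,0],[0,0,0],-1],[[0,0,0],[0,0,0],-1],[[0,0,0],[0,0,0],-1],[[0,0,0],[0,0,0],-1]]' 20
python3 -m jog '[[[0,0,-0.01],[0,0,0],-1],[[0,0,-0.01],[0,0,0],-1],[[0,0,-0.015],[0,0,0],-1],[[0,0,-0.015],[0,0,0],-1],[[0,0,-0.015],[0,0,0],-1],[[0,0,-0.015],[0,0,0],-1],[[0,0,-0.01],[0,0,0],-1],[[0,0,-0.01],[0,0,0],-1],[[0,0,0],[0,0,0],-1],[[0,0,0],[0,0,0],-1]]'
python3 -c "
from h import *
go([571.4,-82.5,114.5],90)"
```

```text
clock: 38.0
ee_pos: [475.5, -348.5, 112.8]
ee_rot: [-0.0, 3.139, -0.003]
ft_force: [-0.0, -0.4, 0.6]
gripper_width: 61.2
gripper_force: 0.0
clock: 38.83
ee_pos: [474.7, -347.7, 111.3]
ee_rot: [0.0, 3.142, -0.0]
ft_force: [-0.8, 0.3, 1.6]
gripper_width: 33.5
gripper_force: 20.0
clock: 39.67
ee_pos: [474.8, -347.9, 211.7]
ee_rot: [0.0, 3.141, -0.001]
ft_force: [1.1, -0.3, -2.2]
gripper_width: 33.5
gripper_force: 20.0
t 39.67 p [ 474.8 -347.9  211.7] w 33.5 
 [[-1.     0.     0.001]
 [ 0.     1.    -0.001]
 [-0.001 -0.001 -1.   ]]
yaw 90 turn units [-0.01  0.01 -0.  ] q6 -2.35
yaw 270 turn units [1.0e-02 1.0e-02 3.6e+01] q6 -2.35
tool shift m [-0.0965  0.2655  0.0971]
```

```bash
python3 -m jog '[[[-0.006,0.0165,0],[0,0,0],-1],[[-0.0105,0.0290,0],[0,0,0],-1],[[-0.0105,0.0290,0],[0,0,0],-1],[[-0.0105,0.0290,0],[0,0,0],-1],[[-0.0105,0.0290,0],[0,0,0],-1],[[-0.0105,0.0290,0],[0,0,0],-1],[[-0.0105,0.0290,0],[0,0,0],-1],[[-0.0105,0.0290,0],[0,0,0],-1],[[-0.0105,0.0290,0],[0,0,0],-1],[[-0.0065,0.0170,0],[0,0,0],-1]]'
python3 -m jog '[[[0,0,0],[0,0,0],-1],[[0,0,0],[0,0,0],-1],[[0,0,0.02],[0,0,0],-1],[[0,0,0.02],[0,0,0],-1],[[0,0,0.02],[0,0,0],-1],[[0,0,0.015],[0,0,0],-1],[[0,0,0.01],[0,0,0],-1],[[0,0,0.004],[0,0,0],-1],[[0,0,0],[0,0,0],-1],[[0,0,0],[0,0,0],-1]]'
python3 -m jog '[[[0,0,0],[0,0,0],-1],[[0,0,0],[0,0,0],-1],[[0,0,0],[0,0,0],-1],[[0,0,0],[0,0,0],-1],[[0,0,0],[0,0,0],-1],[[0,0,0],[0,0,0],-1],[[0,0,0],[0,0,0],-1],[[0,0,0],[0,0,0],-1],[[0,0,0],[0,0,0],-1],[[0,0,0],[0,0,0],-1]]'
python3 -c "
from h import *
go([571.4,-82.5,116.3],90)"
```

```text
clock: 40.5
ee_pos: [570.8, -78.8, 209.6]
ee_rot: [0.003, -3.139, -0.003]
ft_force: [-0.5, -0.6, -2.5]
gripper_width: 33.7
gripper_force: 20.0
clock: 41.33
ee_pos: [571.5, -82.9, 122.7]
ee_rot: [0.001, 3.141, -0.001]
ft_force: [0.1, -0.3, -3.1]
gripper_width: 33.6
gripper_force: 20.0
clock: 42.17
ee_pos: [571.1, -82.2, 122.1]
ee_rot: [-0.0, -3.142, -0.0]
ft_force: [0.4, -0.0, -1.9]
gripper_width: 33.8
gripper_force: 20.0
t 42.17 p [571.1 -82.2 122.1] w 33.8 
 [[-1.  0. -0.]
 [ 0.  1.  0.]
 [ 0.  0. -1.]]
yaw 90 turn units [ 0. -0. -0.] q6 -1.86
yaw 270 turn units [-0. -0. 36.] q6 -1.86
tool shift m [-0.0003 -0.0003  0.0058]
```

```bash
python3 -m jog '[[[0,0,0.002],[0,0,0],-1],[[0,0,0.002],[0,0,0],-1],[[0,0,0.001],[0,0,0],-1],[[0,0,0.001],[0,0,0],-1],[[0,0,0],[0,0,0],-1],[[0,0,0],[0,0,0],-1],[[0,0,0],[0,0,0],-1],[[0,0,0],[0,0,0],-1],[[0,0,0],[0,0,0],-1],[[0,0,0],[0,0,0],-1]]'
```

```text
clock: 43.0
ee_pos: [571.2, -82.2, 116.3]
ee_rot: [0.0, 3.141, 0.0]
ft_force: [0.5, 0.8, 0.4]
gripper_width: 33.7
gripper_force: 20.0
```

Force has gone from -2 to about 0, so the bottle is down. Release, rise and back away to view.

```bash
python3 -m jog '[[[0,0,0.0005],[0,0,0],-1],[[0,0,0],[0,0,0],-0.2],[[0,0,0],[0,0,0],-0.1],[[0,0,0],[0,0,0],0],[[0,0,0],[0,0,0],0.3],[[0,0,0],[0,0,0],0.3],[[0,0,-0.01],[0,0,0],0.3],[[0,0,-0.02],[0,0,0],0.3],[[0,0,-0.02],[0,0,0],0.3],[[0,0,-0.025],[0,0,0],0.3]]'
python3 -m jog '[[[0,0,-0.02],[0,0,0],0.3],[[0.01,-0.03,0],[0,0,0],0.3],[[0.01,-0.03,0],[0,0,0],0.3],[[0.01,-0.03,0],[0,0,0],0.3],[[0.01,-0.03,0],[0,0,0],0.3],[[0.01,-0.03,0],[0,0,0],0.3],[[0.01,-0.03,0],[0,0,0],0.3],[[0.01,-0.03,0],[0,0,0],0.3],[[0.01,-0.03,0],[0,0,0],0.3],[[0.01,-0.03,0],[0,0,0],0.3]]'
python3 - <<'E'
from h import *
pose(); i=read_camera("top");cv2.imwrite("pics/top10.png",i[:,:,::-1]); c=camera_info("top")
crop(i,140,130,400,275,3,"pics/c10.png")
print("flask",rect(c,brass(i,(195,165,245,225)),53)); print("b1",rect(c,brass(i,(145,190,185,245)),25))
h=cv2.cvtColor(i[:,:,::-1].copy(),cv2.COLOR_BGR2HSV)
for n,lo,hi,b in(("or",5,18,(288,165,322,188)),("bl",100,125,(352,165,382,188))):
    s=h[b[1]:b[3],b[0]:b[2]]; m=((s[...,0]>=lo)&(s[...,0]<=hi)&(s[...,1]>130)).astype(np.uint8)
    k,l,st,ce=cv2.connectedComponentsWithStats(m); j=1+st[1:,4].argmax(); print(n,st[j],px2w(c,ce[j][0]+b[0],ce[j][1]+b[1],140).round(1))
E
```

```text
clock: 43.83
ee_pos: [570.3, -82.0, 190.9]
ee_rot: [-0.0, -3.139, -0.001]
ft_force: [-0.5, 0.4, -0.3]
gripper_width: 61.3
gripper_force: 0.0
clock: 44.67
ee_pos: [480.5, -353.8, 211.7]
ee_rot: [0.0, 3.141, -0.001]
ft_force: [-0.0, -0.8, 0.1]
gripper_width: 61.4
gripper_force: 0.0
t 44.67 p [ 480.5 -353.8  211.7] w 61.4 
 [[-1.     0.     0.001]
 [ 0.     1.    -0.001]
 [-0.001 -0.001 -1.   ]]
flask (563.1, 246.1, 69.9, 47.4, 28.5)
b1 (525.2, 365.8, 68.4, 42.1, 3.9)
or [  6   8  17  15 210] [574.8  43.3 140. ]
bl [  6   8  16  15 197] [570.5 -80.9 140. ]
```

View pics/c10.png

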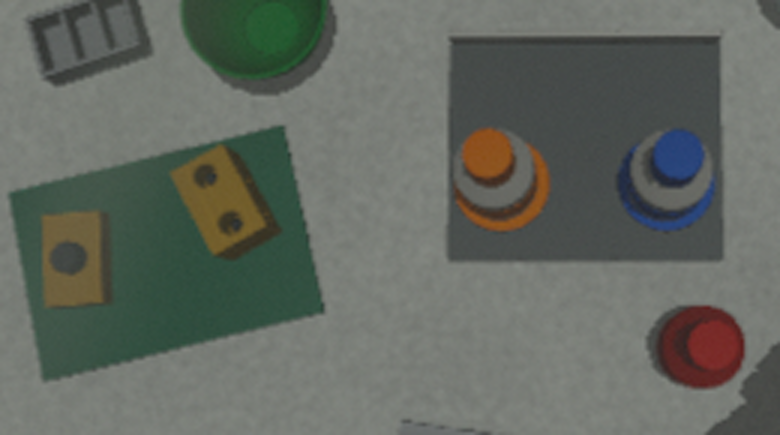

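Both bottles stand upright and centred on their own coasters, with caps at crop (487,155) and (678,156). The flask is closed at (225,200), base_one is where it was at (73,258), and the red bottle is untouched.

```bash
python3 -c "
from workcell import *
print(sign_off())"
```

```text
the job is handed in; nothing more can be done
None
```

The job is handed in at about 45 s of the 144 s allowed: the flask is closed on its two-stud base to within about 1 mm, both bottles are upright within about 2 mm of their own coasters' centres, and base_one and the red bottle were not disturbed.

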